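Slide the dish of shoots under the hood magnifier and open its lens cover

ROBOT

A 6-joint arm with a two-finger parallel gripper is mounted at the origin on the work surface. World frame = base frame: x ahead of the robot, y to its left, z up, the work surface at z = 0. Lengths are in m, angles in rad, forces in N, time in s.
With the tool pointing down it reaches from about 0.375 to 0.975 m from the base axis. Payload 3.8 kg.
Tool frame: the origin (TCP) lies midway between the tips of the shut fingers; the grasp point (between the pads) lies 19 mm behind it; z points along the fingers, y is the line along which they close (so a half turn about z gives the same grasp; the last joint's range is limited). The gripper opens to 85 mm and grips with 20 to 120 N. Pads are 22 mm wide; open, the fingers measure 114 mm over their backs; the gripper's body (76 mm by 85 mm) begins 54 mm behind the grasp point. The pads swing forward as they close: fully open they stand 13 mm farther back than shut.
Start: joints at [1.293, 0.264, 1.604, -0, 1.274, -0.037], TCP at [0.161, 0.656, 0.231] pointing down, gripper open.
Joint ranges: [-2.63, 2.63], [-0.94, 2.18], [0.31, 2.57], [-1.31, 4.45], [0, 2.66], [-2.55, 2.55]. Speed limits (rad/s): [2.57, 2.57, 3.14, 3.14, 3.14, 3.14].

INTERFACE

Orientations are given as a unit quaternion [x, y, z, w].
In Python, from bench import status, capture, ctrl, spotter gives the robot as it stands. The module is installed in compiled form; this text tells all that it offers.
- The arm moves only by the tool step_arm, never from a script. Its arguments are lists of equal length, an entry for each row: "offset": the shift along the tool's x, y, z in units of 150 mm (1.0 is 150 mm), a list of three; "dr": the turn, a rotation vector about the tool's x, y, z in units of 6 degrees (1.0 is 6 degrees), a list of three. A call has 1 to 8 rows; each row shifts and turns the commanded pose from where the row before left it, along the tool's axes as they then stand; what a row does not reach is not made up. A row lasts 1/12 s, in which the tool goes at most 41.7 mm and 7.16 degrees, less where a joint would pass 70% of its speed; a pose out of reach is approached as far as the arm can. A call with a number of a shift or a turn outside -1 to 1 is refused whole. A call with a gripper value outside its range is refused whole. "gripper" is the opening, from 0 (shut) to 1 (fully open), set as the call begins (left out, the last holds). The fingers move at their own pace and stop on an object; "grip_force" is the grip in N (left out, the last holds). Time passes only in rows, so rows that do not move let the fingers close. It gives the time, the measured TCP pose, the force, the opening and the grip force at its end, in the units of the state.
- status.get_state(): the state, without advancing time (a new reading comes with each control period).
- capture(name): name is "scene" or "top" or "wrist"; returns a dict with "frame" (400x640x3 uint8, red, green, blue), "z_map" (400x640 float32, m along the optical axis (not along the pixel's ray), 0 where there is no reading), "fx", "fy", "cx", "cy" (pixels), "k1" (the pictures are not rectified: a ray, as slopes to the right and down, at radius r is drawn at 1 + k1 r^2 times it, then the intrinsics apply), "R" (3x3) and "t" (3): a world point X has camera coordinates R X + t; the wrist camera has in their place "T_tool_cam" (4x4, takes a point from camera to tool coordinates, whose origin is the TCP and whose axes are the flange's). Camera axes: x right, y down, z forward; pixel columns grow to the right and rows downward; lengths in m; the calibration is good to about 2 mm. A picture is of the moment at which its call begins: read the wrist's pose just before it.
- ctrl.finish_job(): hands the job in; it is judged then, once.
Trained networks look in a picture, given as the dict that the camera call returned (one of the last four; its "shot" number tells which), for a name from the list of things; names that differ only in an ending like _2 or _b are one class to them, and where a whole thing is asked for, a point or a joint stands for the part that bears it (a point fixed in the world has none). Each returns a list of dicts, best first, with "p" (0 to 1); they miss things now and then, are a little off and sometimes report something else, mostly with a low value. They report only what shows in the picture. A call takes as long as a camera call. They do not tell look-alikes from the thing itself.
- spotter.search_frame(thing, picture): "centre" ([x, y, z] in m, in world coordinates, good to about 4 mm: the middle of the surface that is visible of it).
The state is a dict: "clock": time; "joint_positions": joint angles; "qvel": joint speeds; "effort": joint torques, N m; "ee_pos": TCP position; "tcp_rot": TCP orientation; "force": force on the tool from outside, world axes, zero at the start; "torque": the same for the moment, N m; "width": finger opening in m; "finger_force": force on a finger pad.
Only numpy, scipy, OpenCV 4.12 (cv2) and the standard library are available. Lean on these libraries where they do the work, as an engineer would, in place of code of your own. Each camera call takes 0.05 s, during which the arm holds its last target. There are 200 camera calls.

TASK

Get the shoot cuttings ready for work under the magnifier lamp: slide the open steel dish along the deck, flat and never lifted, until it stands centred below the lens, and swing the lens cover up until it stands about upright, so that the cuttings can be seen through the lens. Leave the jars, bottles, Petri dishes and hand tools where they are.

Things in the scene. Friction and masses are not known exactly. Their poses are not given: they have to be found in the camera images.
- dish: open round steel dish with green cuttings, loose on the deck: 110 mm outside diameter, 30 mm high, nearly upright 3 mm wall, 0.18 to 0.35 kg. Origin: centre of its underside; z up. Pushed at its wall, 15 to 20 mm above the deck, it slides and stops when the push stops. It begins left or right of the magnifier, jar_a on the other side
- magnifier: magnifier lamp, fixed. Origin: deck point straight below the lens centre; x axis level from lens to the lamp's foot (away from the robot, within 17 degrees), z up. White ring head 140 mm across, underside 140 mm and top 168 mm above the deck: an upright gripper strikes it, so lean the tool 30 to 45 degrees back to push. Gooseneck (to 221 mm high) to a black foot, 156 mm across, 230 mm along x
- lens (a point): centre of the lens (104 mm visible glass), 154 mm above the deck, above the magnifier's origin
- lens_cover (a joint): hinge of the grey round lens cover (136 mm across, 5 mm thick) on top of the head, rad: 0 closed flat, grows as the tab is lifted, pi/2 upright, stop at 1.85 (16 degrees past upright). Stiff: it stays where it is left; about 1 N at the tab moves it. It begins 0 to 0.4 rad open
- cover_hinge (a point): middle of the hinge line, 70 mm along the magnifier's x axis from the lens centre and 172 mm above the deck; the hinge line is parallel to the magnifier's y axis
- cover_tab (a point): blue finger tab of the cover, on the robot's side of the head: 24 mm wide (along the magnifier's y), 8 mm thick, 38 mm beyond the cover's edge. The point: mid thickness, 159 mm from the hinge line, 21 mm beyond the edge, 173 mm above the deck when closed. Pinch its two side edges from above (fingers along the magnifier's y), tips at most 12 mm below the point; it moves in an arc about cover_hinge
- jar_a: bystander: glass culture jar with white lid, 76 mm across, 112 mm high; origin: centre of underside. Begins on the side of the magnifier where the dish is not
- jar_b: bystander: glass culture jar like jar_a, on the left far corner; origin: centre of underside
- jar_c: bystander: glass culture jar like jar_a, on the right far corner; origin: centre of underside
- spray_bottle: bystander: clear spray bottle with white trigger head, 60 mm across, 191 mm high, at a side; origin: centre of underside
- spirit_bottle: bystander: small glass bottle with glass stopper, 66 mm across, 108 mm high, at a side; origin: centre of underside
- petri_stack: bystander: stack of four closed Petri dishes, 90 mm across, 60 mm high, at the left; origin: centre of underside
- scalpel: bystander: scalpel 140 mm long, lying across the low white porcelain tool rest (85 x 150 mm, 26 mm high) at the right; origin: at its underside, mid length
- forceps: bystander: steel forceps 155 mm long, lying across the same tool rest; origin: at its underside, mid length
Things that resemble listed ones, but are neither listed nor needed, are in the scene too. Leave any brown or red look-alike of the dish alone.

How it is judged:
At the end, for the whole second after the job is handed in: The dish stands flat and at rest on the deck with its centre within 15 mm of the point straight below the lens centre, and the lens cover stands open by more than 1.3 rad (75 degrees) (horizontal distance between dish and lens below 0.015 m and height (world z) of dish below 0.004 m and angle between dish's own z axis and vertical below 0.05 rad and linear speed of dish below 0.01 m/s and value of joint lens_cover above 1.3 rad); the robot touches nothing.
It fails at once if the dish is lifted off the deck (by more than 12 mm) or tipped (by more than 0.2 rad) (height (world z) of dish above 0.012 m or angle between dish's own z axis and vertical above 0.2 rad).
It fails at once if a jar, bottle, Petri stack or hand tool is moved by more than 25 mm (distance of any of jar_a, jar_b, jar_c, spray_bottle, spirit_bottle, petri_stack, scalpel, forceps from where it was at the start of the episode above 0.025 m).
It also fails if it takes over 59 s, if anything falls off the work surface, if the arm or the gripper's body presses on something with over 40 N, if the wrist force passes 120 N, or if a joint passes its speed limit or range.

## Working session

There is one attempt and no reset: what is moved stays moved. The work goes in short steps, Python scripts to look and compute and a tool call to move; the robot and the scene stay as the last step left them, time stands still between calls to the robot, and variables do not carry over. Pictures are saved under pics/ and viewed, at most 10 in all, crops included, and the job is handed in when it is done.

Besides the shell and the picture viewer there is one more tool, called after "Emit:" by a JSON object that holds its "method" and its "body". step_arm: Moves the arm, as the interface text tells. Its arguments: {"type":"object","properties":{"offset":{"type":"array"},"dr":{"type":"array"},"gripper":{"type":"number"},"grip_force":{"type":"number"}},"required":["offset","dr"]}

```bash
mkdir -p pics
cat > h.py <<'E'
import numpy as np, cv2
from bench import status, capture, ctrl, spotter
from scipy.spatial.transform import Rotation as Ro
def cam(c,s=None):
    if 'R' in c: R=np.array(c['R']);t=np.array(c['t']);return R.T,-R.T@t
    Rt=Ro.from_quat(s['tcp_rot']).as_matrix();T=np.array(c['T_tool_cam'])
    return Rt@T[:3,:3],Rt@T[:3,3]+np.array(s['ee_pos'])
def cloud(c,s=None):
    Rw,o=cam(c,s);v,u=np.mgrid[0:400,0:640]
    K=np.array([[c['fx'],0,c['cx']],[0,c['fy'],c['cy']],[0,0,1.]])
    x=(u-c['cx'])/c['fx'];y=(v-c['cy'])/c['fy'];a,b=x.copy(),y.copy()
    for _ in range(10):
        f=1+c['k1']*(a*a+b*b);a=x/f;b=y/f
    z=c['z_map'];P=np.stack([a*z,b*z,z],-1)@Rw.T+o;P[z<=0]=np.nan
    return P
def save(c,n): cv2.imwrite('pics/'+n+'.png',c['frame'][:,:,::-1])
E
python3 - <<'E'
from h import *
print(status.get_state())
for n in ['scene','top']:
    c=capture(n);save(c,n+'0');P=cloud(c);np.save(n+'P.npy',P);np.save(n+'F.npy',c['frame'])
    print(n,cam(c)[1],c['fx'])
    for t in ['dish','magnifier','lens_cover','cover_tab','jar_a','spray_bottle','spirit_bottle','petri_stack','scalpel','lens']:
        try:print(t,[(np.round(d['centre'],3).tolist(),round(d['p'],2)) for d in spotter.search_frame(t,c)][:4])
        except Exception as e:print(t,e)
E
```

```text
{'clock': 0.0, 'joint_positions': array([ 1.29312173e+00,  2.64754963e-01,  1.60538802e+00,  3.69729419e-05,
        1.27366799e+00, -3.69268976e-02]), 'qvel': array([ 0.00053201, -0.00031386,  0.00148634, -0.00041511, -0.00051393,
       -0.00082071]), 'effort': array([-6.92272461e-04, -5.15115952e+01, -3.67313004e+01, -1.88510585e-04,
        1.31772197e-02, -1.58019509e-05]), 'ee_pos': array([0.16074763, 0.6548319 , 0.22995322]), 'tcp_rot': array([ 1.20088680e-01,  9.92762549e-01, -1.09269711e-03, -1.91205195e-04]), 'force': array([0.6299518 , 0.37710825, 0.30467094]), 'torque': array([0.00865662, 0.02252792, 0.01814291]), 'finger_force': 0.0, 'width': 0.08514873241519255}
scene [ 0.99836165 -0.56021521  1.12314697] 373.37200158865323
dish [([0.43, 0.285, 0.011], 0.94), ([0.231, 0.379, 0.006], 0.88), ([0.283, 0.244, 0.008], 0.73), ([0.732, 0.179, 0.008], 0.65)]
magnifier [([0.732, 0.004, 0.16], 0.9)]
lens_cover [([0.578, 0.05, 0.189], 0.87)]
cover_tab [([0.579, 0.052, 0.188], 0.66), ([0.73, 0.009, 0.158], 0.38)]
jar_a [([0.702, -0.297, 0.107], 0.92), ([0.718, 0.299, 0.097], 0.79),
[... 167 characters left out ...]
024], 0.64)]
lens [([0.73, 0.009, 0.16], 0.9)]
top [0.12757867 0.00212411 1.77395728] 442.1782543560523
dish [([0.443, 0.273, 0.004], 0.97), ([0.229, 0.379, 0.004], 0.91), ([0.289, 0.235, 0.002], 0.84), ([0.735, 0.172, 0.005], 0.73)]
magnifier [([0.679, -0.284, 0.112], 0.39)]
lens_cover [([0.575, 0.055, 0.191], 0.91)]
cover_tab [([0.579, 0.056, 0.189], 0.87)]
jar_a [([0.675, -0.282, 0.11], 0.91), ([0.696, 0.315, 0.109], 0.84), ([0.432, -0.25, 0.113], 0.8)]
spray_bottle [([0.636, 0.452, 0.121], 0.91), ([0.443, 0.272, 0.003], 0.3)]
spirit_bottle [([0.64, -0.42, 0.056], 0.63)]
petri_stack [([0.476, 0.561, 0.059], 0.7)]
scalpel [([0.469, -0.616, 0.022], 0.58)]
lens [([0.64, 0.027, 0.177], 0.96)]
```

View pics/scene0.png

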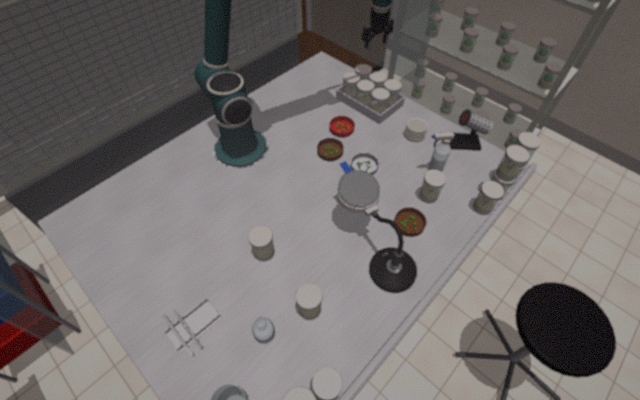

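View pics/top0.png

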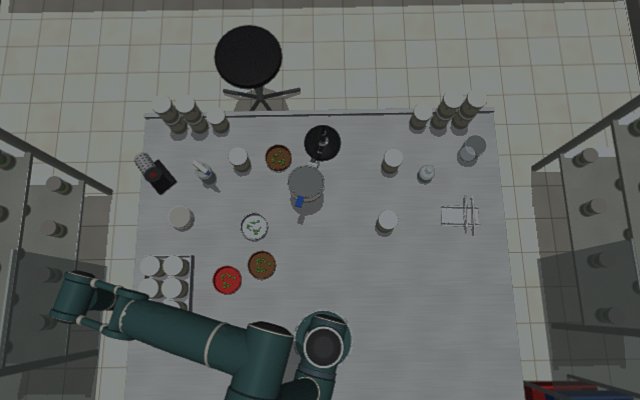

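The scene view shows the steel dish at about (365,165), the magnifier's cover at (358,190) with its blue tab at (346,168), and the foot at (393,268). In the top view the dish is at (254,227), cover (306,181), tab (299,201), foot (322,143). A brown look-alike stands close by at (278,158).

Run:
```python
from h import *
for n in ['scene','top']:
    P=np.load(n+'P.npy');F=np.load(n+'F.npy').astype(int);z=P[...,2]
    def near(x,y,r): return np.hypot(P[...,0]-x,P[...,1]-y)<r
    for nm,m in [('dish',near(.443,.273,.08)&(z>.015)&(z<.05)),('foot',near(.86,-.02,.11)&(z>.004)&(z<.06)&(F.sum(-1)<150)),('head',near(.645,.03,.12)&(z>.12)&(z<.3)),('brown',near(.735,.172,.08)&(z>.015)&(z<.05))]:
        Q=P[m]
        if len(Q)<10: print(n,nm,len(Q));continue
        (c,r)=cv2.minEnclosingCircle(Q[:,:2].astype(np.float32)[:,None])
        print(n,nm,len(Q),np.round(c,4),round(r,4),'z',np.round(np.percentile(Q[:,2],[2,25,50,75,98]),4))
    b=near(.58,.05,.1)&(z>.12)&(F[...,2]>F[...,0]+40);Q=P[b];print('tab',len(Q),np.round(Q.mean(0),4),np.round(Q.min(0),3),np.round(Q.max(0),3))
    m=near(.645,.03,.1)&(z>.165)&(z<.3)&~b;Q=P[m]
    for _ in range(5):
        mu=Q.mean(0);nn=np.linalg.svd(Q-mu)[2][2];nn*=np.sign(nn[2]);d=(Q-mu)@nn;Q=Q[abs(d)<.005]
    print('cover n',nn,mu,len(Q),'circ',cv2.minEnclosingCircle(Q[:,:2].astype(np.float32)[:,None]),np.arccos(nn[2]),np.arctan2(nn[1],nn[0]))
```

```text
scene dish 151 [0.4446 0.2721] 0.0578 z [0.0154 0.0193 0.0253 0.0297 0.0341]
scene foot 1002 [ 0.8039 -0.0171] 0.0745 z [0.0158 0.0243 0.0284 0.0317 0.0364]
scene head 1596 [0.6448 0.03  ] 0.1198 z [0.1505 0.1751 0.184  0.1904 0.2136]
scene brown 212 [0.7326 0.1742] 0.0576 z [0.0156 0.021  0.0253 0.0299 0.0336]
tab 66 [0.5033 0.0771 0.2046] [0.483 0.064 0.198] [0.52  0.091 0.212]
cover n [ 0.12904173 -0.05243617  0.99025183] [0.60008769 0.0485982  0.18376181] 666 circ ((0.6225370168685913, 0.04071646183729172), 0.08033405989408493) 0.13974300146310223 -0.38596893439369
top dish 129 [0.4419 0.2692] 0.0555 z [0.0156 0.02   0.0273 0.0314 0.0362]
top foot 572 [ 0.8583 -0.0181] 0.1094 z [0.0105 0.024  0.029  0.0325 0.0416]
top head 1036 [0.6439 0.0305] 0.1189 z [0.1613 0.1803 0.1866 0.1923 0.2149]
top brown 136 [0.7322 0.1726] 0.0578 z [0.0154 0.0195 0.0258 0.0303 0.0384]
tab 55 [0.5023 0.0763 0.206 ] [0.483 0.063 0.197] [0.522 0.089 0.215]
cover n [ 0.0751406  -0.01964628  0.99697939] [0.5950575  0.04757087 0.18513812] 396 circ ((0.6212092638015747, 0.038433004170656204), 0.08084778487682343) 0.07774480530753258 -0.25573538528807854
```

Run:
```python
from h import *
from scipy.optimize import least_squares
def circ(Q,r,c0):
    # outer-edge: angular bins, furthest pts
    a=np.arctan2(*(Q[:,:2]-c0).T[::-1]);d=np.hypot(*(Q[:,:2]-c0).T);E=[]
    for k in range(36):
        m=(a>=-np.pi+k*np.pi/18)&(a<-np.pi+(k+1)*np.pi/18)
        if m.sum(): E.append(Q[m][np.argmax(d[m]),:2])
    E=np.array(E);s=least_squares(lambda p:np.hypot(*(E-p[:2]).T)-p[2],[*c0,r],loss='soft_l1',f_scale=.003)
    return np.round(s.x,4)
for n in ['scene','top']:
    P=np.load(n+'P.npy');F=np.load(n+'F.npy').astype(int);z=P[...,2]
    near=lambda x,y,r: np.hypot(P[...,0]-x,P[...,1]-y)<r
    print(n,'foot',circ(P[near(.804,-.017,.1)&(z>.004)&(z<.045)&(F.sum(-1)<150)],.078,[.804,-.017]))
    print('dish',circ(P[near(.443,.271,.08)&(z>.015)&(z<.05)],.055,[.443,.271]))
    b=(F[...,2]>F[...,0]+40)
    Q=P[near(.584,.051,.08)&(z>.165)&(z<.22)&~b]
    for _ in range(6):
        mu=Q.mean(0);nn=np.linalg.svd(Q-mu)[2][2];nn*=np.sign(nn[2]);d=(Q-mu)@nn;Q=Q[abs(d)<.004]
    print('cover',circ(Q,.068,[.584,.051]),nn,mu,len(Q),np.arccos(nn[2]),np.arctan2(nn[1],nn[0]))
```

```text
scene foot [ 0.7995 -0.0161  0.073 ]
dish [0.4427 0.2711 0.0548]
cover [0.5811 0.0537 0.0671] [ 0.18190902 -0.06749515  0.98099618] [0.58292877 0.05609742 0.18705683] 1064 0.19526553451764295 -0.3552925958881522
top foot [ 0.7949 -0.0107  0.0758]
dish [0.4415 0.269  0.054 ]
cover [0.5818 0.0531 0.0658] [ 0.14546637 -0.06223069  0.98740411] [0.58559943 0.05338749 0.18609926] 557 0.1588862563026874 -0.40424088579234807
```

```bash
cat >> h.py <<'E'
def toolrot(yax,lean=0,d=None):
    """tool with y along yax (deg, level), leaned 'lean' deg so tool z tips toward horizontal dir d"""
    y=np.array([np.cos(np.radians(yax)),np.sin(np.radians(yax)),0]);z=np.array([0,0,-1.])
    x=np.cross(y,z);R=np.stack([x,y,z],1)
    if lean: # rotate about level axis so z tips to d
        ax=np.cross(z,[*d,0]);ax/=np.linalg.norm(ax);R=Ro.from_rotvec(ax*np.radians(lean)).as_matrix()@R
    return R
def plan(p,R,n=None,mx=.27):
    s=status.get_state();R0=Ro.from_quat(s['tcp_rot']).as_matrix();p0=np.array(s['ee_pos']);p=np.array(p)
    rv=Ro.from_matrix(R0.T@R).as_rotvec();a=np.degrees(rv)/6;D=np.linalg.norm(p-p0)
    k=n or int(np.ceil(max(D/.15/mx,np.linalg.norm(a)/1.0,1)));Rc=R0
    rows=[]
    for i in range(k):
        rows.append(np.round(Rc.T@(p-p0)/k/.15,3).tolist());Rc=Rc@Ro.from_rotvec(rv/k).as_matrix()
    print('n',k,'dist',D);print('off',rows if np.linalg.norm(a)>.3 else rows[0]);print('dr/row',np.round(a/k,3).tolist())
    print('at',np.round(p0,4),np.round(R0[:,1],3),'z',np.round(R0[:,2],3),'j',np.round(s['joint_positions'],2),'F',np.round(s['force'],1),'w',round(s['width'],4),s['clock'])
E
python3 -c "
from h import *
plan([.501,.0775,.29],toolrot(73.1))"
```

```text
n 17 dist 0.6731777171187402
off [[-0.184, -0.188, -0.023], [-0.184, -0.188, -0.023], [-0.185, -0.187, -0.023], [-0.185, -0.187, -0.023], [-0.186, -0.186, -0.023], [-0.187, -0.185, -0.023], [-0.187, -0.185, -0.023], [-0.188, -0.184, -0.023], [-0.188, -0.184, -0.023], [-0.189, -0.183, -0.023], [-0.189, -0.182, -0.023], [-0.19, -0.182, -0.023], [-0.191, -0.181, -0.023], [-0.191, -0.181, -0.023], [-0.192, -0.18, -0.023], [-0.192, -0.179, -0.023], [-0.193, -0.179, -0.023]]
dr/row [-0.0, 0.0, 0.03]
at [0.161  0.6555 0.2313] [ 0.238  0.971 -0.   ] z [ 0. -0. -1.] j [ 1.29  0.26  1.6  -0.    1.27 -0.04] F [ 0.   0.1 -0.1] w 0.0855 1.1
```

Emit:
{"method": "step_arm", "body": {"offset": [[-0.186,-0.186,-0.03],[-0.186,-0.186,-0.03],[-0.186,-0.186,-0.03],[-0.186,-0.186,-0.03],[-0.186,-0.186,-0.03],[-0.186,-0.186,-0.03],[-0.186,-0.186,-0.03],[-0.186,-0.186,-0.03]], "dr": [[0,0,0.03],[0,0,0.03],[0,0,0.03],[0,0,0.03],[0,0,0.03],[0,0,0.03],[0,0,0.03],[0,0,0.03]], "gripper": 1}}

```text
clock: 1.77
ee_pos: [0.3221, 0.3821, 0.2677]
tcp_rot: [0.132, 0.991, 0.0, 0.0]
force: [0.2, -0.9, 1.0]
width: 0.0855
finger_force: 0.0
```

Emit:
{"method": "step_arm", "body": {"offset": [[-0.19,-0.182,-0.02],[-0.19,-0.182,-0.02],[-0.19,-0.182,-0.02],[-0.19,-0.182,-0.02],[-0.19,-0.182,-0.02],[-0.19,-0.182,-0.02],[-0.19,-0.182,-0.02],[-0.19,-0.182,-0.02]], "dr": [[0,0,0.03],[0,0,0.03],[0,0,0.03],[0,0,0.03],[0,0,0.03],[0,0,0.03],[0,0,0.03],[0,0,0.03]]}}

```text
clock: 2.43
ee_pos: [0.4817, 0.1095, 0.2919]
tcp_rot: [0.145, 0.989, 0.0, 0.0]
force: [-0.0, 1.3, 0.5]
width: 0.0856
finger_force: 0.0
```

Emit:
{"method": "step_arm", "body": {"offset": [[0,0,0]], "dr": [[0,0,0]]}}

```text
clock: 2.52
ee_pos: [0.4843, 0.1057, 0.2923]
tcp_rot: [0.148, 0.989, -0.001, 0.002]
force: [0.1, 0.4, 0.7]
width: 0.0853
finger_force: 0.0
```

Run:
```python
from h import *
s=status.get_state();c=capture('wrist');save(c,'w1');P=cloud(c,s);np.save('w1P.npy',P)
for t in ['cover_tab','lens_cover']:print(t,[(np.round(d['centre'],4).tolist(),round(d['p'],2)) for d in spotter.search_frame(t,c)][:3])
F=c['frame'].astype(int);b=(F[...,2]>F[...,0]+40)&(P[...,2]>.15);Q=P[b];print('tab',len(Q),Q.mean(0),Q.min(0),Q.max(0))
if len(Q):
    x=np.array([.957,-.291]);y=np.array([.291,.957]);q=Q[:,:2]-[.581,.053]
    print(np.percentile(q@x,[1,50,99]),np.percentile(q@y,[1,50,99]),'px',np.argwhere(b).mean(0))
plan([.501,.0775,.187],toolrot(73.1))
```

```text
cover_tab []
lens_cover [([0.5689, 0.0607, 0.1918], 0.68)]
tab 1180 [0.49690031 0.07868517 0.2056661 ] [0.47528789 0.06207134 0.2005008 ] [0.52092914 0.09436891 0.21036284]
[-0.10758708 -0.08861752 -0.06583136] [-0.01123568  0.00014402  0.01125125] px [231.37542373 293.88644068]
n 3 dist 0.11133174066697547
off [-0.064, -0.059, 0.232]
dr/row [0.002, -0.002, 0.007]
at [0.4811 0.1111 0.2913] [0.289 0.957 0.   ] z [-0.     0.001 -1.   ] j [ 0.18 -0.12  1.9   0.    1.36 -1.1 ] F [-0.3  0.  -0.3] w 0.0854 2.6667
```

View pics/w1.png

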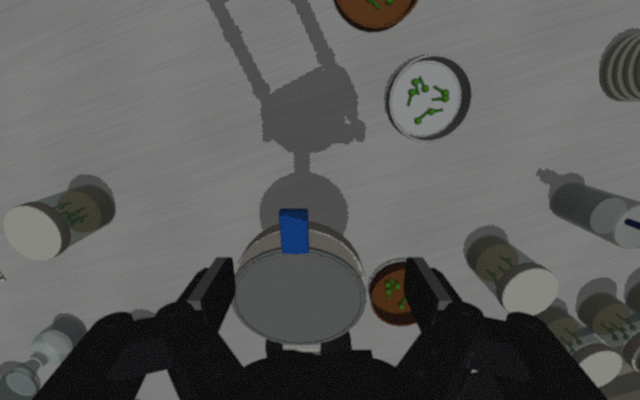

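The wrist view shows the blue tab at (294,231), in line between the finger pads and square to the tool; the dish is at (428,97).

Emit:
{"method": "step_arm", "body": {"offset": [[-0.07,-0.17,0],[-0.015,-0.012,0],[0,0,0.1],[0,0,0.2],[0,0,0.2],[0,0,0.15],[0,0,0.045],[0,0,0]], "dr": [[0,0,0],[0,0,0],[0,0,0],[0,0,0],[0,0,0],[0,0,0],[0,0,0],[0,0,0]]}}

```text
clock: 3.33
ee_pos: [0.4831, 0.0827, 0.1845]
tcp_rot: [0.144, 0.99, -0.001, -0.003]
force: [-0.4, 0.1, 1.1]
width: 0.0854
finger_force: 0.0
```

Run:
```python
from h import *
s=status.get_state();c=capture('wrist');P=cloud(c,s)
F=c['frame'].astype(int);b=(F[...,2]>F[...,0]+40)&(P[...,2]>.15);Q=P[b];print('tab',len(Q),Q.mean(0),Q.min(0),Q.max(0))
plan([.498,.0785,.187],toolrot(73.1))
```

```text
tab 3041 [0.4954309  0.07880786 0.20583285] [0.47490358 0.06125975 0.19972953] [0.52189089 0.0944398  0.21026743]
n 1 dist 0.013959652492670439
off [-0.093, -0.001, -0.003]
dr/row [-0.004, -0.016, 0.054]
at [0.4847 0.0826 0.1866] [ 0.285  0.958 -0.   ] z [-0.002  0.    -1.   ] j [ 0.12 -0.05  2.04  0.    1.16 -1.16] F [0.2 0.1 0.5] w 0.0859 3.3833
```

Emit:
{"method": "step_arm", "body": {"offset": [[-0.08,0,0],[0,0,0],[0,0,0]], "dr": [[0,0,0.03],[0,0,0],[0,0,0]]}}

```text
clock: 3.63
ee_pos: [0.4992, 0.0782, 0.1892]
tcp_rot: [0.147, 0.989, 0.0, 0.002]
force: [-0.5, -0.3, -0.5]
width: 0.0852
finger_force: 0.0
```

Emit:
{"method": "step_arm", "body": {"offset": [[0,0,0],[0,0,0],[0,0,0],[0,0,0],[0,0,0],[0,0,0],[0,0,0],[0,0,0]], "dr": [[0,0,0],[0,0,0],[0,0,0],[0,0,0],[0,0,0],[0,0,0],[0,0,0],[0,0,0]], "gripper": 0, "grip_force": 25}}

```text
clock: 4.3
ee_pos: [0.4971, 0.0789, 0.1871]
tcp_rot: [0.147, 0.989, 0.001, 0.0]
force: [1.3, 4.9, 0.1]
width: 0.0232
finger_force: 29.8
```

Run:
```python
from h import *
# arc increments in tool frame (x_tool=-mag x, z down) 
a0=np.arcsin((.2015-.1725)/.159)
A=np.linspace(a0,1.57,17)
q=np.stack([.159*np.cos(A),-.159*np.sin(A)],1)
print(a0,np.round(np.diff(q,axis=0)/.15,3).tolist())
s=status.get_state();print(s)
```

```text
0.18341661503114404 [[-0.021, -0.089], [-0.028, -0.087], [-0.036, -0.085], [-0.043, -0.081], [-0.05, -0.077], [-0.056, -0.073], [-0.062, -0.067], [-0.068, -0.062], [-0.073, -0.056], [-0.078, -0.049], [-0.082, -0.042], [-0.085, -0.035], [-0.088, -0.027], [-0.09, -0.02], [-0.091, -0.012], [-0.092, -0.004]]
{'clock': 4.3, 'joint_positions': array([ 1.06915318e-01, -3.01515573e-02,  2.01433727e+00,  1.63858784e-03,
        1.15686377e+00, -1.17018591e+00]), 'qvel': array([ 0.00020363, -0.00176083,  0.00052955, -0.0024473 ,  0.00269432,
       -0.00086305]), 'effort': array([-2.56982803e+00, -3.34309030e+01, -3.45958400e+01, -1.51504923e+00,
        3.14492164e-01, -2.51512241e-02]), 'ee_pos': array([0.49711406, 0.07892016, 0.18713433]), 'tcp_rot': array([1.46646069e-01, 9.89188705e-01, 7.94347055e-04, 7.45553717e-05]), 'force': array([1.26888846, 4.92083215, 0.11897309]), 'torque': array([ 0.78925167, -0.06850733, -0.02131704]), 'finger_force': 29.779331982135773, 'width': 0.023235461386596802}
```

Emit:
{"method": "step_arm", "body": {"offset": [[-0.021,0,-0.089],[-0.028,0,-0.087],[-0.036,0,-0.085],[-0.043,0,-0.081],[-0.05,0,-0.077],[-0.056,0,-0.073],[0,0,0],[0,0,0]], "dr": [[0,0,0],[0,0,0],[0,0,0],[0,0,0],[0,0,0],[0,0,0],[0,0,0],[0,0,0]]}}

```text
clock: 4.97
ee_pos: [0.532, 0.0684, 0.2612]
tcp_rot: [0.147, 0.989, 0.001, 0.001]
force: [3.2, 4.4, -1.1]
width: 0.0228
finger_force: 31.3
```

Run:
```python
from h import *
s=status.get_state();c=capture('wrist');P=cloud(c,s)
F=c['frame'].astype(int);b=(F[...,2]>F[...,0]+40)&(P[...,2]>.15);Q=P[b];print('tab',len(Q),Q.mean(0),Q.min(0),Q.max(0))
print(s['ee_pos'],s['force'],s['torque'],s['width'])
```

```text
tab 1781 [0.52530719 0.06980656 0.2821693 ] [0.5116688  0.05330444 0.26363622] [0.55031335 0.08353027 0.29027638]
[0.53196017 0.06842524 0.26121602] [ 3.17211268  4.41981623 -1.11412681] [ 0.65720983 -0.5555171  -0.04995803] 0.02281382447999798
```

Works, with low forces. Continuing the arc.

Emit:
{"method": "step_arm", "body": {"offset": [[-0.062,0,-0.067],[-0.068,0,-0.062],[-0.073,0,-0.056],[-0.078,0,-0.049],[-0.082,0,-0.042],[0,0,0]], "dr": [[0,0,0],[0,0,0],[0,0,0],[0,0,0],[0,0,0],[0,0,0]]}}

```text
clock: 5.52
ee_pos: [0.5841, 0.0526, 0.3016]
tcp_rot: [0.147, 0.989, 0.001, -0.0]
force: [1.0, 4.9, -2.9]
width: 0.0232
finger_force: 33.3
```

Emit:
{"method": "step_arm", "body": {"offset": [[-0.085,0,-0.035],[-0.088,0,-0.027],[-0.09,0,-0.02],[-0.091,0,-0.012],[-0.092,0,-0.004],[0,0,0],[0,0,0]], "dr": [[0,0,0],[0,0,0],[0,0,0],[0,0,0],[0,0,0],[0,0,0],[0,0,0]]}}

```text
clock: 6.1
ee_pos: [0.647, 0.0336, 0.3154]
tcp_rot: [0.146, 0.989, 0.001, -0.001]
force: [1.2, 4.5, -1.5]
width: 0.0234
finger_force: 35.7
```

Run:
```python
from h import *
s=status.get_state();print(s['ee_pos'],s['force'],s['torque'],s['width'])
c=capture('scene');P=cloud(c);b=(np.hypot(P[...,0]-.648,P[...,1]-.033)<.09)&(P[...,2]>.18)
F=c['frame'].astype(int);m=b&(F.min(-1)>60)&(F.max(-1)-F.min(-1)<30);Q=P[m]
for _ in range(6):
    mu=Q.mean(0);nn=np.linalg.svd(Q-mu)[2][2];d=(Q-mu)@nn;Q=Q[abs(d)<.006]
print(nn,mu,len(Q));v,u=np.argwhere(b).mean(0).astype(int)
cv2.imwrite('pics/s2.png',cv2.resize(c['frame'][max(v-75,0):v+75,max(u-100,0):u+100,::-1],None,fx=3,fy=3))
```

```text
[0.6470327  0.03364132 0.31541054] [ 1.16297838  4.47661102 -1.50671098] [ 7.20739625e-01 -2.89604108e-01 -6.63224781e-04] 0.023375868796580768
[-0.98280288  0.18463897 -0.00263475] [0.65424829 0.04547266 0.37101924] 155
```

View pics/s2.png

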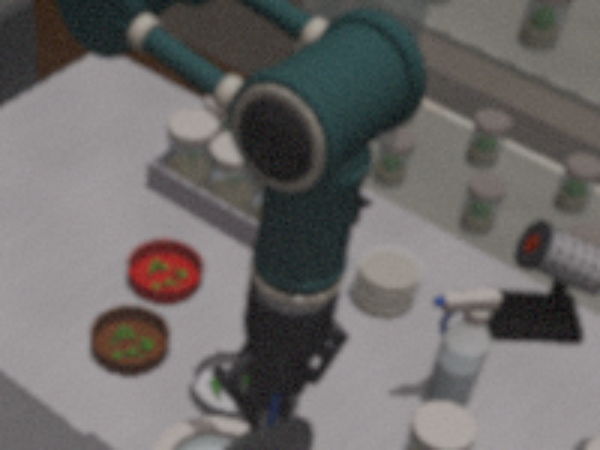

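The crop shows the cover edge-on at the fingers with the blue tab at (275,405), i.e. upright. Releasing and going straight up.

Emit:
{"method": "step_arm", "body": {"offset": [[0,0,0],[0,0,0],[0,0,0],[0,0,0],[0,0,-0.1],[0,0,-0.2],[0,0,-0.2],[0,0,0]], "dr": [[0,0,0],[0,0,0],[0,0,0],[0,0,0],[0,0,0],[0,0,0],[0,0,0],[0,0,0]], "gripper": 0.7}}

```text
clock: 6.82
ee_pos: [0.6489, 0.0324, 0.4002]
tcp_rot: [0.147, 0.989, 0.001, 0.006]
force: [1.0, -0.9, 1.8]
width: 0.0599
finger_force: 0.0
```

Run:
```python
from h import *
P=np.load('topP.npy');S=np.load('sceneP.npy')
for X in (P,S):
    m=(X[...,0]>.15)&(X[...,0]<.55)&(X[...,1]>.3)&(X[...,1]<.75)&(X[...,2]>.05)&(X[...,2]<.16);Q=X[m]
    print(len(Q),Q.min(0),Q.max(0));q=Q[Q[:,0]<.42];print(q.min(0),q.max(0),np.percentile(q[:,1],[1,5,25]),np.percentile(q[:,0],[75,95,99]))
c=(.442,.270);d=np.array([.139,-.217]);d/=np.linalg.norm(d)
print(np.degrees(np.arctan2(d[1],d[0])))
R=toolrot(32.65,40,d);print(R)
t=np.array(c)-d*.10
plan([t[0],t[1],.2],R)
```

```text
2056 [0.15127403 0.50693147 0.05001939] [0.52500234 0.68517059 0.13262776]
[0.15127403 0.50693147 0.05001939] [0.32946302 0.68517059 0.13262776] [0.51003348 0.52093232 0.54518734] [0.28224846 0.31016134 0.32649   ]
1513 [0.15000186 0.50645672 0.05004819] [0.52388985 0.68886175 0.12367884]
[0.15000186 0.50645672 0.05004819] [0.33271788 0.68886175 0.12367884] [0.51230219 0.52220893 0.53451906] [0.29774966 0.31705688 0.32700132]
-57.358285059317616
[[-4.13313875e-01  8.42000158e-01  3.46709352e-01]
 [ 6.44977316e-01  5.39477271e-01 -5.41265680e-01]
 [-6.42787603e-01 -9.29480932e-05 -7.66044443e-01]]
n 12 dist 0.46011444422052455
off [[0.192, 0.129, 0.109], [0.204, 0.12, 0.096], [0.216, 0.11, 0.082], [0.226, 0.099, 0.068], [0.234, 0.087, 0.053], [0.241, 0.075, 0.038], [0.247, 0.062, 0.023], [0.251, 0.048, 0.009], [0.253, 0.034, -0.006], [0.254, 0.019, -0.021], [0.253, 0.005, -0.035], [0.251, -0.01, -0.049]]
dr/row [0.201, -0.524, 0.537]
at [0.6489 0.0324 0.4002] [0.29  0.957 0.003] z [ 0.012 -0.    -1.   ] j [ 0.01  0.15  1.43 -0.    1.54 -1.26] F [ 1.  -0.9  1.8] w 0.0599 6.8167
```

Run:
```python
from h import *
d=np.array([.139,-.217]);d/=np.linalg.norm(d);t=np.array([.442,.270])-d*.09
plan([t[0],t[1],.33],toolrot(32.65,35,d),n=12)
```

```text
n 12 dist 0.41037407527105674
off [[0.187, 0.125, 0.037], [0.195, 0.115, 0.026], [0.202, 0.104, 0.014], [0.208, 0.093, 0.003], [0.213, 0.081, -0.009], [0.217, 0.068, -0.021], [0.219, 0.055, -0.032], [0.22, 0.042, -0.044], [0.219, 0.029, -0.055], [0.218, 0.015, -0.066], [0.215, 0.002, -0.076], [0.211, -0.012, -0.086]]
dr/row [0.177, -0.458, 0.542]
at [0.6489 0.0324 0.4002] [0.29  0.957 0.003] z [ 0.012 -0.    -1.   ] j [ 0.01  0.15  1.43 -0.    1.54 -1.26] F [ 1.  -0.9  1.8] w 0.0599 6.8167
```

Emit:
{"method": "step_arm", "body": {"offset": [[0.187,0.125,0.037],[0.195,0.115,0.026],[0.202,0.104,0.014],[0.208,0.093,0.003],[0.213,0.081,-0.009],[0.217,0.068,-0.021]], "dr": [[0.18,-0.46,0.54],[0.18,-0.46,0.54],[0.18,-0.46,0.54],[0.18,-0.46,0.54],[0.18,-0.46,0.54],[0.18,-0.46,0.54]]}}

```text
clock: 7.32
ee_pos: [0.5175, 0.1897, 0.3591]
tcp_rot: [0.311, 0.938, -0.076, 0.136]
force: [0.5, 0.9, -0.1]
width: 0.06
finger_force: 0.0
```

Emit:
{"method": "step_arm", "body": {"offset": [[0.219,0.055,-0.032],[0.22,0.042,-0.044],[0.219,0.029,-0.055],[0.218,0.015,-0.066],[0.215,0.002,-0.076],[0.211,-0.012,-0.086],[0,0,0],[0,0,0]], "dr": [[0.18,-0.46,0.54],[0.18,-0.46,0.54],[0.18,-0.46,0.54],[0.18,-0.46,0.54],[0.18,-0.46,0.54],[0.18,-0.46,0.54],[0,0,0],[0,0,0]]}}

```text
clock: 7.98
ee_pos: [0.3889, 0.3475, 0.3227]
tcp_rot: [0.453, 0.84, -0.149, 0.26]
force: [-0.6, -0.2, 0.5]
width: 0.0597
finger_force: 0.0
```

```bash
cat >> h.py <<'E'
def circ(Q,r,c0,fix=False):
    a=np.arctan2(*(Q[:,:2]-c0).T[::-1]);dd=np.hypot(*(Q[:,:2]-c0).T);E=[]
    for k in range(36):
        m=(a>=-np.pi+k*np.pi/18)&(a<-np.pi+(k+1)*np.pi/18)
        if m.sum(): E.append(Q[m][np.argmax(dd[m]),:2])
    from scipy.optimize import least_squares
    E=np.array(E);s=least_squares(lambda p:np.hypot(*(E-p[:2]).T)-(r if fix else p[2]),[*c0,r],loss='soft_l1',f_scale=.003)
    return np.round(s.x,4)
E
python3 - <<'E'
from h import *
for n in ['top','scene']:
    c=capture(n);P=cloud(c);z=P[...,2]
    near=lambda x,y,r: np.hypot(P[...,0]-x,P[...,1]-y)<r
    print(n,[(np.round(q['centre'],3),round(q['p'],2)) for q in spotter.search_frame('dish',c)])
    print('dish',circ(P[near(.443,.271,.075)&(z>.015)&(z<.04)],.055,[.443,.271]))
    Q=P[near(.581,.053,.085)&(z>.13)&(z<.18)];print('ring',len(Q),circ(Q,.07,[.581,.053]),circ(Q,.07,[.581,.053],True))
    Q=P[near(.648,.033,.1)&(z>.2)&(z<.36)]
    if len(Q)>20:
        for _ in range(6):
            mu=Q.mean(0);nn=np.linalg.svd(Q-mu)[2][2];dd=(Q-mu)@nn;Q=Q[abs(dd)<.006]
        print('cover',len(Q),nn,mu)
d=np.array([.139,-.217]);d/=np.linalg.norm(d);t=np.array([.442,.270])-d*.09
plan([t[0],t[1],.03],toolrot(32.65,35,d))
E
```

```text
top [(array([0.443, 0.27 , 0.002]), 0.81), (array([0.735, 0.171, 0.004]), 0.71), (array([0.24 , 0.373, 0.002]), 0.7), (array([0.29 , 0.233, 0.003]), 0.64)]
dish [0.4416 0.2689 0.0541]
ring 1081 [0.5765 0.0538 0.0694] [0.5766 0.0538 0.07  ]
cover 90 [-0.9537519   0.2951879  -0.05675747] [0.63821295 0.03224757 0.281042  ]
scene [(array([0.436, 0.279, 0.011]), 0.94), (array([0.734, 0.181, 0.003]), 0.77), (array([0.229, 0.377, 0.012]), 0.74), (array([0.284, 0.243, 0.008]), 0.62)]
dish [0.4428 0.2704 0.0549]
ring 823 [0.5821 0.0555 0.0723] [0.5802 0.0545 0.07  ]
cover 464 [ 0.95464814 -0.29183066  0.05900671] [0.64266154 0.03235012 0.27441559]
n 8 dist 0.2950100035367056
off [0.14, 0.005, 0.202]
dr/row [-0.011, -0.004, 0.008]
at [0.3911 0.3448 0.325 ] [ 0.842  0.54  -0.011] z [ 0.3   -0.486 -0.821] j [ 1.02  0.08  1.76 -0.54  1.6   0.51] F [0.5 0.7 1.2] w 0.0599 8.1833
```

Emit:
{"method": "step_arm", "body": {"offset": [[0.14,0.005,0.202],[0.14,0.005,0.202],[0.14,0.005,0.202],[0.14,0.005,0.202],[0.14,0.005,0.202],[0.14,0.005,0.202],[0.13,0.005,0.19],[0,0,0]], "dr": [[0,0,0],[0,0,0],[0,0,0],[0,0,0],[0,0,0],[0,0,0],[0,0,0],[0,0,0]]}}

```text
clock: 8.85
ee_pos: [0.3903, 0.3408, 0.0626]
tcp_rot: [0.455, 0.838, -0.154, 0.259]
force: [-1.5, -1.1, -0.5]
width: 0.0599
finger_force: 0.0
```

Run:
```python
from h import *
d=np.array([.137,-.216]);d/=np.linalg.norm(d);t=np.array([.442,.270])-d*.085
s=status.get_state()
c=capture('wrist');save(c,'w3')
plan([t[0],t[1],.004],toolrot(32.4,35,d))
```

```text
n 2 dist 0.06214846618513745
off [0.11, 0.017, 0.175]
dr/row [-0.067, 0.003, 0.068]
at [0.3915 0.3422 0.0659] [ 0.842  0.539 -0.02 ] z [ 0.296 -0.492 -0.819] j [ 1.02  0.34  1.97 -0.58  1.2   0.76] F [-0.2  0.1  1.5] w 0.0598 8.9
```

View pics/w3.png

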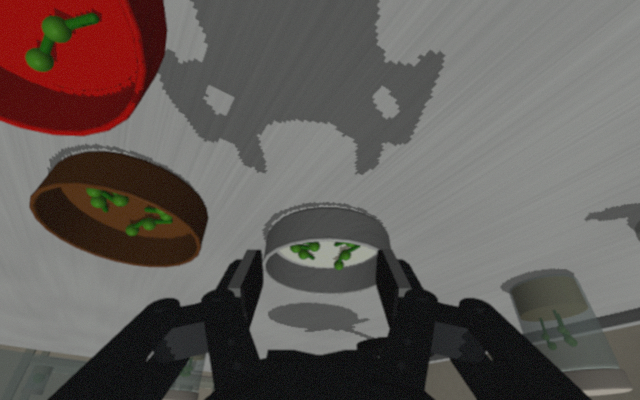

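The view (upside down) shows the dish centred between the finger tips at (327,245), with the brown and red look-alikes at left. Checking where the camera sits before pushing under the ring.

Run:
```python
from h import *
s=status.get_state();c=capture('wrist');print(np.array(c['T_tool_cam']).round(3), cam(c,s)[1])
```

```text
[[-0.001 -0.952 -0.306  0.079]
 [ 1.    -0.    -0.001 -0.001]
 [ 0.001 -0.306  0.952 -0.142]
 [ 0.     0.     0.     1.   ]] [0.31273024 0.46587951 0.13689945]
```

Emit:
{"method": "step_arm", "body": {"offset": [[0.1,0.012,0.16],[0.1,0.012,0.16],[0,0,0],[0,0,0]], "dr": [[-0.07,0,0.07],[-0.07,0,0.07],[0,0,0],[0,0,0]]}}

```text
clock: 9.28
ee_pos: [0.3973, 0.3456, 0.0137]
tcp_rot: [0.46, 0.836, -0.141, 0.265]
force: [0.1, 0.4, 0.3]
width: 0.0599
finger_force: 0.0
```

Run:
```python
from h import *
d=np.array([.137,-.216]);d/=np.linalg.norm(d);t=np.array([.442,.270])-d*.055
plan([t[0],t[1],.004],toolrot(32.4,35,d))
c=capture('top');P=cloud(c);z=P[...,2];m=(np.hypot(P[...,0]-.443,P[...,1]-.271)<.075)&(z>.015)&(z<.04)
print(circ(P[m],.055,[.443,.271]))
```

```text
n 1 dist 0.03428957588167724
off [-0.142, -0.019, 0.178]
dr/row [0.077, -0.021, -0.03]
at [0.3973 0.3456 0.0137] [0.843 0.537 0.008] z [ 0.313 -0.479 -0.82 ] j [ 1.02  0.42  1.99 -0.62  1.11  0.84] F [0.1 0.4 0.3] w 0.0599 9.2833
[0.442  0.2691 0.0542]
```

Emit:
{"method": "step_arm", "body": {"offset": [[0.027,-0.02,0.038],[-0.055,0,0.038],[-0.055,0,0.038],[-0.04,0,0.028],[-0.027,0,0.019],[-0.027,0,0.019],[-0.027,0,0.019],[0,0,0]], "dr": [[0.07,0,-0.03],[0,0,0],[0,0,0],[0,0,0],[0,0,0],[0,0,0],[0,0,0],[0,0,0]]}}

```text
clock: 10.0
ee_pos: [0.4171, 0.3077, 0.0049]
tcp_rot: [0.459, 0.836, -0.144, 0.263]
force: [1.2, -0.0, -0.0]
width: 0.0601
finger_force: 0.2
```

```bash
cat >> h.py <<'E'
def dish(g,lens=(.579,.054)):
    s=status.get_state();p=np.array(s['ee_pos'])
    for n in ['top','scene']:
        c=capture(n);P=cloud(c);z=P[...,2];m=(np.hypot(P[...,0]-g[0],P[...,1]-g[1])<.068)&(z>.018)&(z<.04)
        if m.sum()<8: print(n,'few',m.sum());continue
        q=circ(P[m],.055,list(g));q2=circ(P[m],.055,list(g),True)
        e=np.array(lens)-q2[:2];print(n,m.sum(),q,q2[:2],'to lens',e.round(4),np.hypot(*e).round(4),'tcp->dish',(q2[:2]-p[:2]).round(4))
    R=Ro.from_quat(s['tcp_rot']).as_matrix();print('at',p.round(4),'z',R[:,2].round(3),'y',R[:,1].round(3),'F',s['force'].round(1),'w',s['width'].round(4),s['clock'])
E
python3 -c "
from h import *
dish((.443,.270))"
```

```text
top 132 [0.4428 0.2642 0.0547] [0.4427 0.2642] to lens [ 0.1363 -0.2102] 0.2505 tcp->dish [ 0.0256 -0.0435]
scene 173 [0.444  0.266  0.0556] [0.4439 0.2659] to lens [ 0.1351 -0.2119] 0.2513 tcp->dish [ 0.0268 -0.0418]Traceback (most recent call last):
  File "<string>", line 3, in <module>
    dish((.443,.270))
    ~~~~^^^^^^^^^^^^^
  File "h.py", line 48, in dish
    R=Ro.from_quat(s['tcp_rot']).as_matrix();print('at',p.round(4),'z',R[:,2].round(3),'y',R[:,1].round(3),'F',s['force'].round(1),'w',s['width'].round(4),s['clock'])
                                                                                                                                       ^^^^^^^^^^^^^^^^
AttributeError: 'float' object has no attribute 'round'
```

Emit:
{"method": "step_arm", "body": {"offset": [[-0.03,0,0.02],[-0.055,0,0.038],[-0.066,0,0.046],[-0.066,0,0.046],[-0.066,0,0.046],[-0.066,0,0.046],[-0.05,0,0.035],[-0.02,0,0.014]], "dr": [[0,0,0],[0,0,0],[0,0,0],[0,0,0],[0,0,0],[0,0,0],[0,0,0],[0,0,0]]}}

```text
clock: 10.77
ee_pos: [0.4581, 0.2418, 0.0047]
tcp_rot: [0.46, 0.836, -0.145, 0.262]
force: [0.3, 1.7, -0.2]
width: 0.0599
finger_force: 0.7
```

```bash
sed -i "s/s\['width'\].round(4)/round(s['width'],4)/" h.py; python3 -c "
from h import *
dish((.484,.2))"
```

```text
top 137 [0.4829 0.1985 0.0549] [0.4829 0.1986] to lens [ 0.0961 -0.1446] 0.1736 tcp->dish [ 0.0248 -0.0432]
scene 81 [0.4848 0.2017 0.0549] [0.485  0.2016] to lens [ 0.094  -0.1476] 0.175 tcp->dish [ 0.0269 -0.0402]
at [0.4581 0.2418 0.0047] z [ 0.305 -0.483 -0.82 ] y [ 0.845  0.535 -0.001] F [ 0.3  1.7 -0.2] w 0.0599 10.7667
```

Emit:
{"method": "step_arm", "body": {"offset": [[-0.055,0.001,0.038],[-0.066,0.001,0.046],[-0.066,0.001,0.046],[-0.066,0.001,0.046],[-0.066,0.001,0.046],[-0.066,0.001,0.046],[-0.066,0.001,0.046],[-0.066,0.001,0.046]], "dr": [[0,0,0],[0,0,0],[0,0,0],[0,0,0],[0,0,0],[0,0,0],[0,0,0],[0,0,0]]}}

```text
clock: 11.53
ee_pos: [0.5099, 0.1634, 0.0048]
tcp_rot: [0.459, 0.836, -0.144, 0.262]
force: [-0.1, 1.8, 0.5]
width: 0.06
finger_force: 0.6
```

Emit:
{"method": "step_arm", "body": {"offset": [[-0.055,0.001,0.038],[-0.055,0.001,0.038],[-0.055,0.001,0.038],[-0.04,0,0.028],[-0.02,0,0.014],[0,0,0]], "dr": [[0,0,0],[0,0,0],[0,0,0],[0,0,0],[0,0,0],[0,0,0]]}}

```text
clock: 12.03
ee_pos: [0.5321, 0.1294, 0.0049]
tcp_rot: [0.459, 0.836, -0.145, 0.263]
force: [0.4, 0.0, -0.8]
width: 0.0596
finger_force: 0.0
```

```bash
python3 -c "
from h import *
dish((.558,.086))"
```

```text
top 64 [0.5574 0.086  0.0548] [0.5576 0.0859] to lens [ 0.0214 -0.0319] 0.0384 tcp->dish [ 0.0255 -0.0435]
scene 70 [0.5611 0.0843 0.0531] [0.5601 0.0865] to lens [ 0.0189 -0.0325] 0.0376 tcp->dish [ 0.028  -0.0429]
at [0.5321 0.1294 0.0049] z [ 0.306 -0.483 -0.82 ] y [ 0.844  0.536 -0.   ] F [ 0.4  0.  -0.8] w 0.0596 12.0333
```

Emit:
{"method": "step_arm", "body": {"offset": [[-0.04,0,0.028],[-0.04,0,0.028],[-0.04,0,0.028],[-0.04,0,0.028],[-0.027,0,0.019],[-0.016,0,0.011],[0,0,0],[0,0,0]], "dr": [[0,0,0],[0,0,0],[0,0,0],[0,0,0],[0,0,0],[0,0,0],[0,0,0],[0,0,0]]}}

```text
clock: 12.8
ee_pos: [0.5518, 0.0985, 0.0048]
tcp_rot: [0.459, 0.836, -0.144, 0.262]
force: [-0.1, 0.4, 0.8]
width: 0.0601
finger_force: 0.0
```

Run:
```python
from h import *
dish((.578,.055))
for n in ['top','scene']:
    c=capture(n);P=cloud(c);z=P[...,2]
    print(n,[(np.round(q['centre'],3),round(q['p'],2)) for q in spotter.search_frame('lens',c)][:2])
    Q=P[(np.hypot(P[...,0]-.579,P[...,1]-.054)<.085)&(z>.145)&(z<.18)];print('ring',len(Q),circ(Q,.07,[.579,.054],True))
    u,v={'top':(306,185),'scene':(358,190)}[n]
    cv2.imwrite(f'pics/f{n}.png',cv2.resize(c['frame'][v-50:v+50,u-66:u+66,::-1],None,fx=4,fy=4))
I=np.hstack([cv2.resize(cv2.imread(f'pics/f{n}.png'),(400,300)) for n in('top','scene')]);cv2.imwrite('pics/f.png',I)
```

```text
top 38 [0.5768 0.055  0.0539] [0.578  0.0551] to lens [ 0.001  -0.0011] 0.0015 tcp->dish [ 0.0262 -0.0434]
scene 102 [0.5807 0.054  0.054 ] [0.5801 0.055 ] to lens [-0.0011 -0.001 ] 0.0015 tcp->dish [ 0.0283 -0.0435]
at [0.5518 0.0985 0.0048] z [ 0.306 -0.483 -0.82 ] y [ 0.844  0.536 -0.   ] F [-0.1  0.4  0.8] w 0.0601 12.8
top [(array([0.637, 0.03 , 0.155]), 0.6)]
ring 1083 [0.5764 0.0536 0.07  ]
scene [(array([0.722, 0.006, 0.159]), 0.7)]
ring 794 [0.5802 0.0546 0.07  ]
```

View pics/f.png

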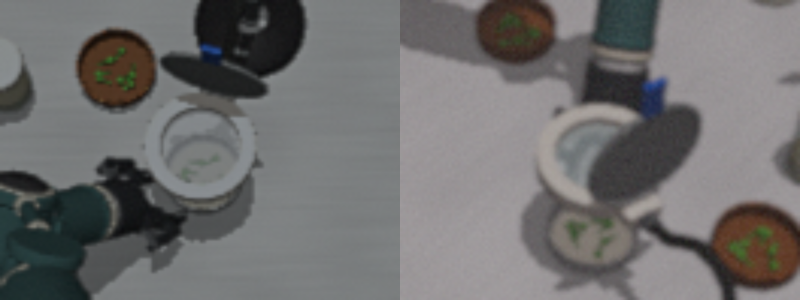

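The pictures show the cover upright and the dish under the ring with its cuttings visible through the lens. The dish is within about 3 mm of the lens axis in both views, so I'm retracting level.

Emit:
{"method": "step_arm", "body": {"offset": [[0.055,0,-0.038],[0.11,0,-0.076],[0.11,0,-0.076],[0.11,0,-0.076],[0.11,0,-0.076],[0.05,0,-0.06],[0,0,0],[0,0,0]], "dr": [[0,0,0],[0,0,0],[0,0,0],[0,0,0],[0,0,0],[0,0,0],[0,0,0],[0,0,0]]}}

```text
clock: 13.77
ee_pos: [0.4973, 0.1854, 0.0079]
tcp_rot: [0.458, 0.837, -0.144, 0.263]
force: [0.6, -0.5, 0.0]
width: 0.0597
finger_force: 0.0
```

Run:
```python
from h import *
dish((.579,.054))
c=capture('scene');P=cloud(c);z=P[...,2];Q=P[(np.hypot(P[...,0]-.648,P[...,1]-.033)<.1)&(z>.2)&(z<.36)]
for _ in range(6):
    mu=Q.mean(0);nn=np.linalg.svd(Q-mu)[2][2];Q=Q[abs((Q-mu)@nn)<.006]
print(nn,mu)
print(ctrl.finish_job())
```

```text
top 29 [0.5748 0.0539 0.0516] [0.5787 0.0547] to lens [ 0.0003 -0.0007] 0.0008 tcp->dish [ 0.0814 -0.1307]
scene 100 [0.5803 0.0551 0.0542] [0.5799 0.0559] to lens [-0.0009 -0.0019] 0.0021 tcp->dish [ 0.0826 -0.1295]
at [0.4973 0.1854 0.0079] z [ 0.308 -0.482 -0.82 ] y [0.843 0.538 0.   ] F [ 0.6 -0.5  0. ] w 0.0597 13.7667
[ 0.95344285 -0.29599299  0.05774837] [0.64243437 0.03144086 0.27322618]
the job is handed in; nothing more can be done
None
```

I handed the job in at about 14 s on the clock. The cameras put the dish about 2 mm from the point below the lens and the cover about 1.51 rad open. The gripper was backed clear of everything, and no verdict came back.

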